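# Spray-clean a laser-cut panel and stand it to dry

### The arm

A 6-joint arm with a two-finger parallel gripper is mounted at the origin on the work surface. World frame = base frame: x ahead of the robot, y to its left, z up, the work surface at z = 0. Lengths are in m, angles in rad, forces in N, time in s.
With the tool pointing down it reaches from about 0.15 to 0.775 m from the base axis. Payload 6.1 kg.
Tool frame: the origin (TCP) lies on the centre line of the jaws, within the pads' length; the fingertips stand ctrl.tip_reach ahead of it and the grasp point (between the pads) lies 5 mm behind it (ctrl.tip_reach is the distance from the TCP to the fingertips, in m); y points along the fingers, z is the direction in which the jaws open and shut, and the axes are right-handed (so a half turn about y gives the same grasp; the last joint's range is limited). The gripper opens to 85 mm and grips with 20 to 120 N. Pads are 22 mm wide; open, the fingers measure 114 mm over their backs; the gripper's body (76 mm by 85 mm) begins 54 mm behind the grasp point. The pads swing forward as they close: fully open they stand 13 mm farther back than shut.
Start: joints at [1.308, 0.126, -0.04, 1.405, 0, 1.571], TCP at [0.136, 0.507, 0.245] pointing down, gripper open.
Joint ranges: [-2.72, 2.72], [-0.95, 1.95], [-1.27, 1.35], [-1.78, 2.02], [-1.46, 1.47], [-3.14, 3.14]. Speed limits (rad/s): [2.39, 2.39, 3.01, 3.14, 3.14, 3.14].

### API

Orientations are given as a 3x3 rotation matrix whose columns are the frame's x, y, z axes.
In Python, from rig import ctrl, get_image gives the robot as it stands.
- The arm moves only by the shell command python3 -m inch 'ROWS' [FORCE]. ROWS is a JSON object of lists of equal length, an entry for each row: "claw": the finger opening in m, from 0 to 0.0854; "translation": the shift along the tool's x, y, z in m, a list of three; "turn": the turn about the tool's y in degrees. A call has 1 to 12 rows; each row is the pose to reach, as a shift and turn from the pose commanded when the call began, along the tool's axes at that moment; what a row does not reach only later rows make up. A row lasts 1/8 s, in which the tool goes at most 62.5 mm and 10.7 degrees, less where a joint would pass 70% of its speed; a pose out of reach is approached as far as the arm can. A call with a gripper value outside its range is refused whole. The fingers move at their own pace and stop on an object; FORCE is the grip in N (left out, the last holds). Time passes only in rows, so rows that repeat a pose let the fingers close. It gives the time, the measured TCP pose, the force and the opening at its end, in the units of the state.
- ctrl.state(): the state, without advancing time (a new reading comes with each control period).
- get_image(name): name is "scene" or "top" or "wrist"; returns a dict with "color" (400x640x3 uint8, red, green, blue), "depth" (400x640 float32, m along the optical axis (not along the pixel's ray), 0 where there is no reading), "fx", "fy", "cx", "cy" (pixels), "T" (4x4, takes a point from camera to world coordinates). Camera axes: x right, y up, looking along -z (the intrinsics and any distortion apply to the point x, -y, -z); pixel columns grow to the right and rows downward; lengths in m; the calibration is good to about 2 mm. The wrist camera is an equidistant fisheye: a pixel r from the principal point sees the ray r / f radians off the axis. A picture is of the moment at which its call begins.
- ctrl.job_done(): hands the job in, once; it reports no verdict.
The state is a dict: "clock": time; "qpos": joint angles; "joint_velocities": joint speeds; "effort": joint torques, N m; "position": TCP position; "tool_rot": TCP orientation; "ft_force": force on the tool from outside, world axes, zero at the start; "torque": the same for the moment, N m; "grip_width": finger opening in m.
Only numpy, scipy, OpenCV 4.12 (cv2) and the standard library are available. Lean on these libraries where they do the work, as an engineer would, in place of code of your own. Each camera call takes 0.05 s, during which the arm holds its last target.

### The job

Slide the blue acrylic panel straight up out of the plywood rack and stand it upright in the slot in front of the spray bottle, then push the bottle's red cap fully down with the fingers and let it spring back up. Then move the panel to the yellow slot of the white drying stand and leave it standing there, centred and fully down. Set the panel down each time rather than dropping it, do not spray while the panel is not in front of the nozzle, and leave the other two panels, the glue bottle and the blue gearbox where they are.

Things in the scene. Friction and masses are not known exactly. Their poses are not given: they have to be found in the camera images.
- blue_panel: Blue laser-cut acrylic panel, 100 mm wide (own y), 115 mm tall (own z), 8 mm thick (own x), with a 50 x 20 mm window cut from 58 to 78 mm above its lower edge. Its origin is the middle of its lower edge; about 90 g. Stands upright in any of the rack's three slots, lower edge 10 mm above the table. Both faces are alike; the 37 mm above the window are solid.
- orange_panel: Orange laser-cut acrylic panel, 100 mm wide (own y), 115 mm tall (own z), 8 mm thick (own x), with a 50 x 20 mm window cut from 58 to 78 mm above its lower edge. Its origin is the middle of its lower edge. Stands in another slot of the rack; not to be moved.
- green_panel: Green laser-cut acrylic panel, 100 mm wide (own y), 115 mm tall (own z), 8 mm thick (own x), with a 50 x 20 mm window cut from 58 to 78 mm above its lower edge. Its origin is the middle of its lower edge. Stands in the remaining slot of the rack; not to be moved.
- panel_rack: Fixed plywood rack, 200 mm (own x) by 140 mm (own y) by 55 mm tall; origin at the centre of its underside. Three slots run along its y, at x = -70, 0 and +70 mm: each 12 mm wide, floor 10 mm above the table, walls up to 55 mm above the table, closed at both ends 54 mm from the middle. A panel must rise 45 mm to come free.
- spray_slot (a point): Aluminium slot on the fixed grey spray station plate (260 x 150 x 10 mm). Two rails, 100 mm long, 12 mm apart, up to 47 mm above the slot floor, flared over the top 15 mm to a 30 mm mouth; ends open. Site: middle of the slot floor, 10 mm above the table; x across, y along the slot. The bottle's axis is 140 mm from it along +x, the nozzle points at it.
- cap_top (a point): Centre of the top of the red nozzle cap, a disc of 48 mm diameter and 22 mm height on the fixed white bottle (68 mm diameter, its blue band has no writing); 188 mm above the table when up. A short black spout points from the cap to the spray slot, 34 mm from the axis.
- nozzle_cap (a joint): How far the red cap is pressed down, in m: 0 up, 0.014 fully down; a spring pushes it back (3 N at the start, about 7 N when fully down). It counts as pressed beyond 0.010 held for 0.1 s, as up again below 0.003.
- dry_slot (a point): The yellow slot in the middle of the white drying stand (130 x 150 mm tray with a 16 mm rim, fixed). Two rails, 100 mm long, 12 mm apart, up to 47 mm above the slot floor, flared over the top 15 mm to a 30 mm mouth; ends open. Site: middle of the slot floor, 10 mm above the table; x across, y along the slot.
- glue_bottle: White glue bottle, 48 mm wide, 130 mm tall, origin at the centre of its underside; not to be moved.
- gearbox: Blue plastic gearbox on a 70 x 100 mm plate, 62 mm tall, origin at the centre of its underside; not to be moved.
Mind the look-alikes: they are no part of the job. Leave any black look-alike of the panel_rack alone.

How it is judged:
On the way, in this order (a step that is already met when the one before it is completed fails the run):
1. the blue panel is slid up clear of the rack, upright (z of blue_panel in the frame of panel_rack above 0.058 m and angle between blue_panel's own z axis and vertical below 0.3 rad), for 0.05 s.
2. the blue panel stands in the spray slot, let go (x of blue_panel in the frame of spray_slot between -0.007 and 0.007 m and y of blue_panel in the frame of spray_slot between -0.025 and 0.025 m and z of blue_panel in the frame of spray_slot between -0.006 and 0.006 m and angle between blue_panel's own z axis and vertical below 0.16 rad and angle between the x axis of blue_panel and the x axis of spray_slot, either way round below 0.15 rad and contact force between the fingers and blue_panel below 0.1 N and linear speed of blue_panel below 0.03 m/s), for 0.2 s.
3. the red cap is pushed fully down by the fingers, the panel standing in the spray slot (value of joint nozzle_cap above 0.01 m and contact force between the fingers and anything else above 1 N and x of blue_panel in the frame of spray_slot between -0.007 and 0.007 m and y of blue_panel in the frame of spray_slot between -0.025 and 0.025 m and z of blue_panel in the frame of spray_slot between -0.006 and 0.006 m and angle between blue_panel's own z axis and vertical below 0.16 rad and angle between the x axis of blue_panel and the x axis of spray_slot, either way round below 0.15 rad), for 0.1 s.
4. the cap has sprung back up, the panel still standing in the spray slot (value of joint nozzle_cap below 0.003 m and x of blue_panel in the frame of spray_slot between -0.007 and 0.007 m and y of blue_panel in the frame of spray_slot between -0.025 and 0.025 m and z of blue_panel in the frame of spray_slot between -0.006 and 0.006 m and angle between blue_panel's own z axis and vertical below 0.16 rad and angle between the x axis of blue_panel and the x axis of spray_slot, either way round below 0.15 rad), for 0.1 s.
5. the blue panel is lifted out of the spray slot (z of blue_panel in the frame of spray_slot above 0.048 m), for 0.05 s.
At the end, for the whole second after the job is handed in: The blue panel stands upright (within 9 degrees) and let go in the drying slot, down on its floor (within 6 mm), centred within 25 mm along the slot, at rest; the cap is up; the orange and green panels still stand in the rack and the glue bottle and the gearbox are within 30 mm of where they were (x of blue_panel in the frame of dry_slot between -0.007 and 0.007 m and y of blue_panel in the frame of dry_slot between -0.025 and 0.025 m and z of blue_panel in the frame of dry_slot between -0.006 and 0.006 m and angle between blue_panel's own z axis and vertical below 0.16 rad and angle between the x axis of blue_panel and the x axis of dry_slot, either way round below 0.15 rad and contact force between the fingers and blue_panel below 0.1 N and linear speed of blue_panel below 0.03 m/s and value of joint nozzle_cap below 0.003 m and distance of each of orange_panel, green_panel, glue_bottle, gearbox from where it was at the start of the episode below 0.03 m and angle between each of orange_panel, green_panel, glue_bottle's own z axis and vertical below 0.2 rad); the robot touches nothing.
It fails at once if the cap is pressed while the blue panel is not standing in the spray slot (value of joint nozzle_cap above 0.006 m and not (x of blue_panel in the frame of spray_slot between -0.007 and 0.007 m and y of blue_panel in the frame of spray_slot between -0.025 and 0.025 m and z of blue_panel in the frame of spray_slot between -0.006 and 0.006 m and angle between blue_panel's own z axis and vertical below 0.16 rad and angle between the x axis of blue_panel and the x axis of spray_slot, either way round below 0.15 rad)).
It fails at once if the blue panel falls over (angle between blue_panel's own z axis and vertical above 0.7 rad).
It fails at once if the blue panel is dropped (falls freely by more than about 12 mm) (contact force between the fingers and blue_panel below 0.02 N and linear speed of blue_panel above 0.5 m/s).
It fails at once if another panel, the glue bottle or the gearbox is moved by more than 30 mm (distance of any of orange_panel, green_panel, glue_bottle, gearbox from where it was at the start of the episode above 0.03 m).
It also fails if it takes over 64 s, if anything falls off the work surface, if the arm or the gripper's body presses on something with over 40 N, if the wrist force passes 120 N, or if a joint passes its speed limit or range.

## Working session

There is one attempt and no reset: what is moved stays moved. The work goes in short steps, Python scripts to look and compute and a shell command to move; the robot and the scene stay as the last step left them, time stands still between calls to the robot, and variables do not carry over. Pictures are saved under pics/ and viewed, and the job is handed in when it is done.

```bash
ls; mkdir -p pics
python3 - <<'E'
from rig import ctrl,get_image
import cv2
s=ctrl.state();print(s,ctrl.tip_reach)
for n in("scene","top","wrist"):
    i=get_image(n);cv2.imwrite(f"pics/{n}0.png",i["color"][...,::-1]);print(n,i["fx"],i["fy"],i["cx"],i["cy"],i["T"].round(3).tolist(),[k for k in i])
E
```

```text
pics
{'clock': 0.0, 'qpos': array([ 1.30800297e+00,  1.26359714e-01, -4.06533375e-02,  1.40540995e+00,
       -1.93106655e-05,  1.57081181e+00]), 'joint_velocities': array([-1.89793972e-05,  2.21897423e-03, -1.58654997e-03,  3.19094745e-04,
        2.05377098e-03,  1.06711576e-03]), 'effort': array([-8.36298223e-04, -4.35913682e+01,  3.52924204e+01,  1.73640833e-02,
        2.21940951e-06,  9.31368646e-06]), 'position': array([0.13628233, 0.50657696, 0.24451836]), 'tool_rot': array([[ 9.65664078e-01, -4.03928924e-04,  2.59793619e-01],
       [-2.59793933e-01, -1.57584684e-03,  9.65662793e-01],
       [ 1.93358221e-05, -9.99998677e-01, -1.62667697e-03]]), 'ft_force': array([ 0.3605329 , -0.4916232 ,  0.68696729]), 'torque': array([-0.03540092, -0.07412387, -0.01931566]), 'grip_width': 0.08551033251014128} 0.014
scene 371.1638931890691 371.1638931890691 317.1489783487121 207.1946559896015 [[-0.836, -0.438, 0.331, 0.828], [0.549, -0.675, 0.492, 0.542], [0.008, 0.593, 0.805, 1.041], [0.0, 0.0, 0.0, 1.0]] ['color', 'depth', 'fx', 'fy', 'cx', 'cy', 'T']
top 373.04277756393634 373.04277756393634 320.2359969432935 196.86808754673854 [[-0.003, 0.988, -0.158, 0.285], [-1.0, 0.001, 0.028, 0.022], [0.028, 0.158, 0.987, 1.166], [0.0, 0.0, 0.0, 1.0]] ['color', 'depth', 'fx', 'fy', 'cx', 'cy', 'T']
wrist 309.70691628693146 309.70691628693146 323.6300123955737 200.0425980787051 [[0.259, -0.922, -0.287, 0.063], [0.966, 0.247, 0.079, 0.527], [-0.002, -0.298, 0.955, 0.373], [0.0, 0.0, 0.0, 1.0]] ['color', 'depth', 'fx', 'fy', 'cx', 'cy', 'T']
```

View pics/scene0.png

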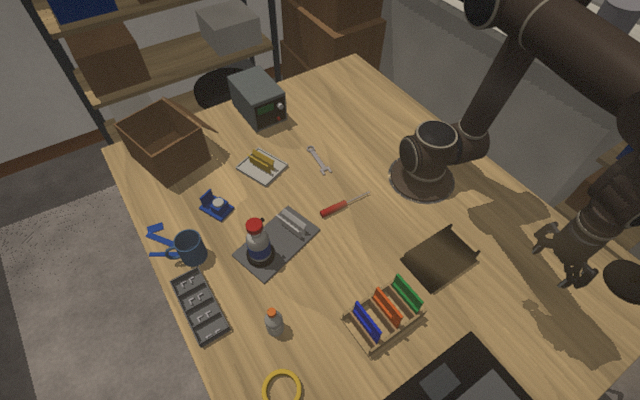

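View pics/top0.png

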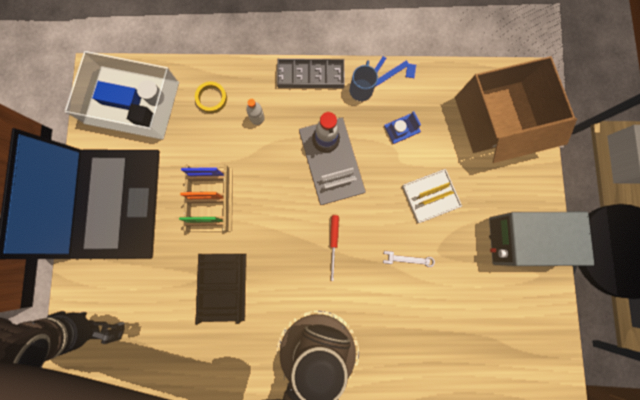

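The top view shows the plywood rack at about (205,198) with the blue (200,172), orange (200,195) and green (200,219) panels. The black look-alike of the rack is at (221,288). The spray station's rails are at (338,180) with the red cap at (328,121), and the drying stand's yellow rails are at (434,190). Next I'll measure these.

```bash
cat > h.py <<'E'
import numpy as np,cv2
from rig import ctrl,get_image
def cloud(i):
    d=i["depth"];v,u=np.indices(d.shape)
    x=(u-i["cx"])/i["fx"]*d; y=-(v-i["cy"])/i["fy"]*d
    P=np.stack([x,y,-d],-1)@i["T"][:3,:3].T+i["T"][:3,3]
    return P
def hsv(i): return cv2.cvtColor(i["color"],cv2.COLOR_RGB2HSV)
def rect(p):
    (c,s,a)=cv2.minAreaRect((p[:,:2]*1000).astype(np.float32))
    b=cv2.boxPoints((c,s,a)); e=b[1]-b[0]; f=b[2]-b[1]
    L=e if np.linalg.norm(e)>np.linalg.norm(f) else f
    return np.round(c,1),np.round(sorted(s),1),round(np.degrees(np.arctan2(L[1],L[0]))%180,1)
E
python3 - <<'E'
from h import *
boxes={"top":dict(blue=(175,160,228,182,100,130,.03),orange=(175,183,228,206,5,20,.03),green=(175,208,228,230,50,85,.03),cap=(310,105,345,135,0,8,.15),dry=(408,172,458,210,20,32,.03)),
"scene":dict(blue=(345,295,385,345,105,130,.03),cap=(240,210,275,240,0,8,.15),dry=(240,145,285,180,20,32,.03))}
for n in("top","scene"):
    i=get_image(n);P=cloud(i);H=hsv(i);v,u=np.indices(P.shape[:2])
    for k,(a,b,c,d,h0,h1,z0) in boxes[n].items():
        m=(u>=a)&(u<=c)&(v>=b)&(v<=d)&(H[...,0]>=h0)&(H[...,0]<=h1)&(H[...,1]>110)&(P[...,2]>z0)&(i["depth"]>0)
        q=P[m];zt=np.percentile(q[:,2],95);t=q[q[:,2]>zt-.008]
        print(n,k,m.sum(),"zmax",zt.round(4),"top:",rect(t),t.mean(0).round(4))
    if n=="top":
        # rails/rack: silver rails high points, rack walls
        for k,(a,b,c,d,lo,hi) in dict(rails=(305,160,365,200,.045,.07),rack=(176,160,236,238,.045,.06),plate=(295,115,370,205,.005,.016),tray=(400,165,465,225,.008,.03)).items():
            m=(u>=a)&(u<=c)&(v>=b)&(v<=d)&(P[...,2]>lo)&(P[...,2]<hi)
            q=P[m];print(k,m.sum(),rect(q),np.median(q[:,2]).round(4))
    np.save(f"{n}.npy",P)
    x={"top":[(170,150,240,240),(300,100,370,210),(400,165,465,225)],"scene":[(335,265,435,360),(225,200,325,285),(230,140,295,190)]}[n]
    cv2.imwrite(f"pics/{n}_crops.png",np.hstack([cv2.resize(i["color"][b:d,a:c,::-1],(260,400 if k else 334),interpolation=cv2.INTER_CUBIC)[:334] for k,(a,b,c,d) in enumerate(x)]))
E
```

```text
top blue 216 zmax 0.1274 top: (array([530.6, 336.1]), array([ 6.3, 97. ]), np.float32(90.4)) [0.531  0.3393 0.1247]
top orange 574 zmax 0.1263 top: (array([462.8, 334.2]), array([ 8.4, 98.8]), np.float32(90.9)) [0.4621 0.333  0.1248]
top green 127 zmax 0.1282 top: (array([391.4, 334. ]), array([ 5.7, 96.1]), np.float32(90.8)) [0.3916 0.3365 0.1254]
top cap 239 zmax 0.1915 top: (array([655.7, -28.4]), array([43.9, 45.6]), np.float32(131.0)) [ 0.6553 -0.0275  0.1888]
top dry 240 zmax 0.0598 top: (array([ 474.2, -362.7]), array([36.2, 99.5]), np.float32(110.7)) [ 0.473  -0.3632  0.0566]
rails 252 (array([523.1, -66.2]), array([ 38.5, 100.4]), np.float32(105.9)) 0.0546
rack 782 (array([463.1, 335.6]), array([125.3, 197.8]), np.float32(1.3)) 0.0546
plate 2751 (array([592.5, -52.1]), array([243.9, 297.2]), np.float32(0.5)) 0.0107
tray 1523 (array([ 467.3, -366.6]), array([147.8, 152.5]), np.float32(110.6)) 0.0119
scene blue 360 zmax 0.1266 top: (array([531.8, 337.3]), array([ 7.9, 98.2]), np.float32(91.2)) [0.5326 0.3385 0.1241]
scene cap 228 zmax 0.1901 top: (array([656.1, -26.1]), array([44.3, 45. ]), np.float32(64.4)) [ 0.6562 -0.0257  0.1875]
scene dry 239 zmax 0.0583 top: (array([ 474. , -362.3]), array([ 39.7, 105.2]), np.float32(108.9)) [ 0.4713 -0.3647  0.0551]
```

View pics/top_crops.png

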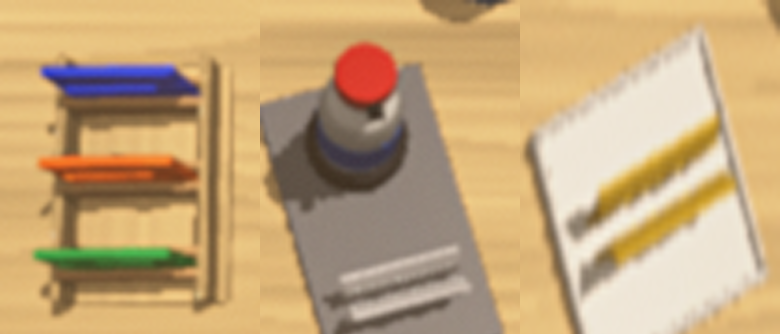

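View pics/scene_crops.png

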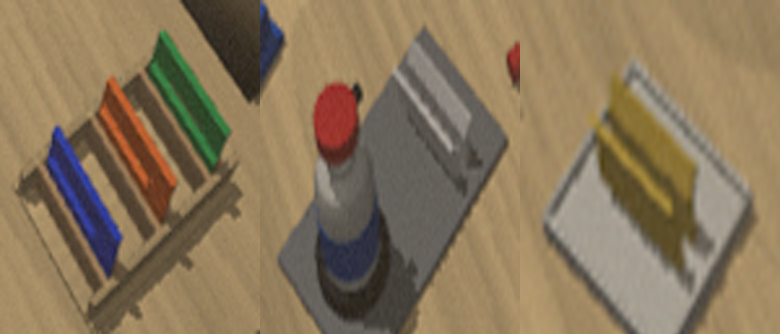

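Sizes and heights agree with the description:

| Item | Measured | Check |
|---|---|---|
| Blue panel | (0.531, 0.336), yaw about 0.9° | Top at 0.125, width about 98 mm, in the rack's +x slot |
| Spray slot | (0.522, -0.066), yaw about 16° | Cap about 138 mm away along that direction |
| Dry slot | (0.474, -0.3625), yaw about 20° | Rails about 100 mm long |

The blue panel in the light plywood rack is the right one. The black rack at (221,288) is empty and is the look-alike. I'll move above the panel.

```bash
python3 -m inch '{"claw":[0.05,0.05,0.05,0.05,0.05,0.05,0.05,0.05,0.05,0.05,0.05,0.05],"translation":[[0.04,0,-0.006],[0.08,0,-0.012],[0.12,0,-0.018],[0.16,0,-0.024],[0.21,0,-0.03],[0.26,0,-0.037],[0.31,0,-0.045],[0.36,0,-0.053],[0.40,0,-0.058],[0.426,0,-0.062],[0.426,0,-0.062],[0.426,0,-0.062]],"turn":[8,16,24,32,40,48,56,64,70,74,74,74]}' 80
```

```text
clock: 1.75
position: [0.5311, 0.3366, 0.2451]
tool_rot: [[0.017, -0.001, 1.0], [-1.0, -0.0, 0.017], [0.0, -1.0, -0.001]]
ft_force: [-0.4, 0.8, 0.9]
grip_width: 0.0502
```

```bash
cat >> h.py <<'E'
def wcloud(i):  # equidistant fisheye; depth along optical axis
    d=i["depth"];v,u=np.indices(d.shape)
    a=(u-i["cx"])/i["fx"];b=(v-i["cy"])/i["fy"];r=np.hypot(a,b)+1e-9
    k=np.tan(np.minimum(r,1.5))/r
    P=np.stack([a*k*d,-b*k*d,-d],-1)@i["T"][:3,:3].T+i["T"][:3,3]
    return P
E
python3 - <<'E'
from h import *
i=get_image("wrist");P=wcloud(i);H=hsv(i)
cv2.imwrite("pics/w1.png",i["color"][...,::-1])
m=(H[...,0]>100)&(H[...,0]<130)&(H[...,1]>110)&(P[...,2]>.115)&(P[...,2]<.14)&(abs(P[...,0]-.53)<.04)&(i["depth"]>0)
q=P[m];print(m.sum(),rect(q),q.mean(0))
E
```

```text
1058 (array([529.9, 339.1]), array([  7.6, 100. ]), np.float32(91.2)) [0.5300513  0.34255848 0.12502688]
```

View pics/w1.png

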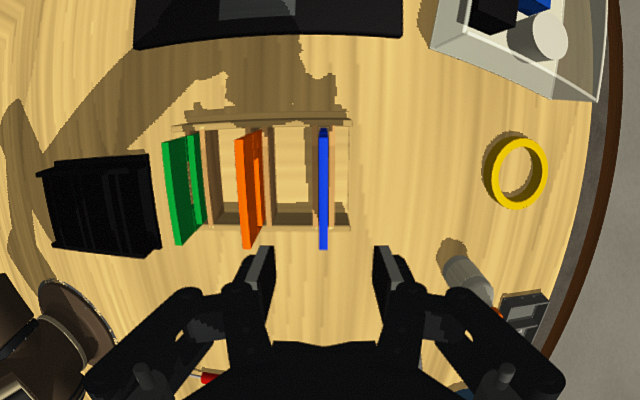

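The wrist view shows the blue panel edge-on at (323,190), centred between the fingers at (262..385,270). Its centre reads (0.530, 0.339), which agrees with the top view to 3 mm. I'll descend with TCP to z=0.108 and grip.

```bash
python3 -m inch '{"claw":[0.05,0.05,0.05,0.05,0.05,0.05,0,0,0,0],"translation":[[-0.002,0.04,-0.001],[-0.002,0.08,-0.001],[-0.002,0.11,-0.001],[-0.002,0.13,-0.001],[-0.002,0.137,-0.001],[-0.002,0.137,-0.001],[-0.002,0.137,-0.001],[-0.002,0.137,-0.001],[-0.002,0.137,-0.001],[-0.002,0.137,-0.001]],"turn":[0,0,0,0,0,0,0,0,0,0]}' 60; python3 -c "
from h import *
i=get_image('scene');cv2.imwrite('pics/s2.png',cv2.resize(i['color'][220:380,300:540,::-1],None,fx=3,fy=3))"
```

```text
clock: 3.05
position: [0.5311, 0.3387, 0.1093]
tool_rot: [[0.016, 0.001, 1.0], [-1.0, 0.001, 0.016], [-0.001, -1.0, 0.001]]
ft_force: [0.0, 0.7, 5.9]
grip_width: 0.007
```

View pics/s2.png

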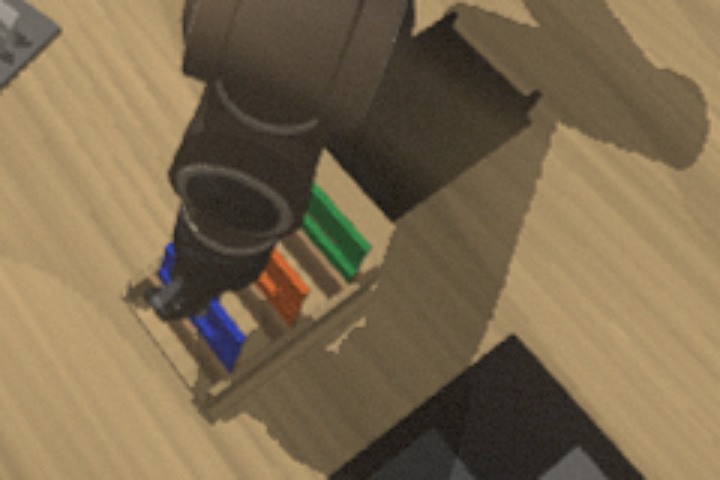

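The crop shows the fingers on the blue panel at (180,300) and the other two panels standing untouched. The opening is 7 mm, so it is gripped, and I'll lift it.

```bash
python3 -m inch '{"claw":[0,0,0,0,0,0,0,0],"translation":[[0,-0.01,0],[0,-0.025,0],[0,-0.04,0],[0,-0.055,0],[0,-0.075,0],[0,-0.1,0],[0,-0.12,0],[0,-0.12,0]],"turn":[0,0,0,0,0,0,0,0]}'
python3 - <<'E'
from h import *
i=get_image("scene");cv2.imwrite('pics/s3.png',cv2.resize(i['color'][180:380,300:540,::-1],None,fx=3,fy=3))
i=get_image("wrist");cv2.imwrite('pics/w3.png',i['color'][...,::-1])
E
```

```text
clock: 4.1
position: [0.5314, 0.3389, 0.2307]
tool_rot: [[0.016, 0.003, 1.0], [-1.0, 0.002, 0.016], [-0.002, -1.0, 0.003]]
ft_force: [0.1, 0.0, -1.1]
grip_width: 0.007
```

View pics/s3.png

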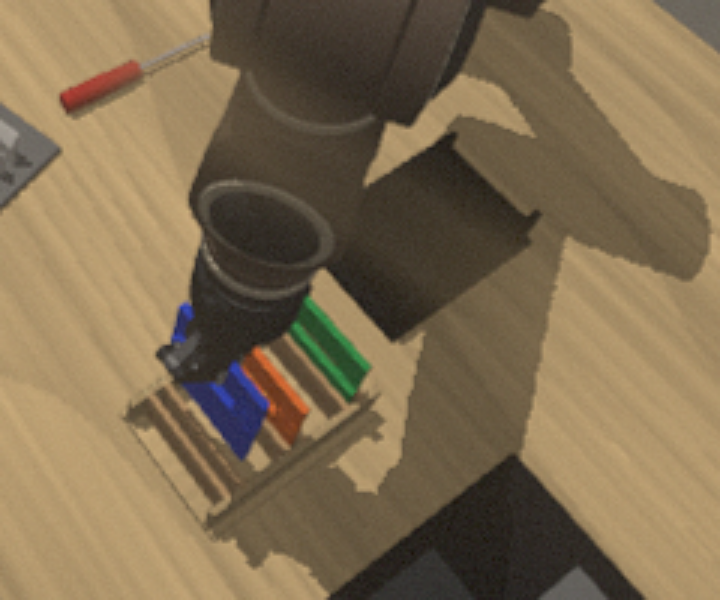

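View pics/w3.png

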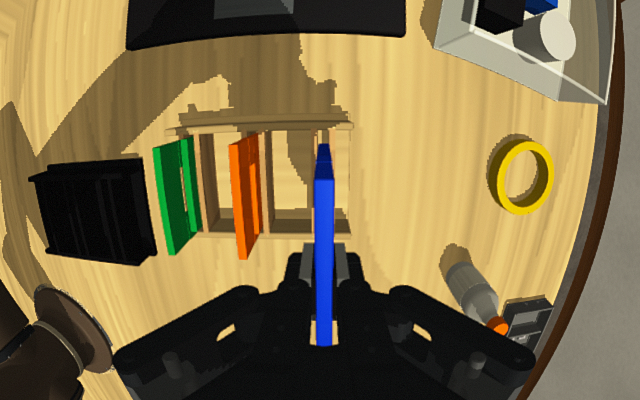

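The panel is clear of the rack: its lower corners show at about (245,455) above the empty slot, upright, and the orange and green panels are in place. I'll measure how it sits in the hand and refine both slot centres from the top and scene views.

```bash
python3 - <<'E'
from h import *
s=ctrl.state();p=s["position"];R=s["tool_rot"]
for n in("wrist","scene","top"):
    i=get_image(n);P=(wcloud if n=="wrist" else cloud)(i);H=hsv(i)
    L=(P-p)@R  # tool coords
    m=(H[...,0]>100)&(H[...,0]<130)&(H[...,1]>110)&(abs(L[...,2])<.02)&(abs(L[...,0])<.075)&(L[...,1]>-.06)&(L[...,1]<.13)&(i["depth"]>0)
    q=L[m]
    print(n,m.sum(),"x",np.percentile(q[:,0],[1,50,99]).round(4),"y",np.percentile(q[:,1],[1,99]).round(4),"z",np.percentile(q[:,2],[5,50,95]).round(4))
    for lo in range(-20,110,20):
        k=q[(q[:,1]*1000>=lo)&(q[:,1]*1000<lo+20)]
        if len(k)>20: print("   ",lo,len(k),(np.percentile(k[:,2],[5,50,95])*1000).round(1),(np.percentile(k[:,0],[1,99])*1000).round(1))
E
python3 - <<'E'
from h import *
# rails lines from saved clouds
for n in("top","scene"):
    P=np.load(n+".npy").reshape(-1,3)
    for k,c in dict(spray=(.522,-.066,16),dry=(.474,-.3625,20)).items():
        a=np.radians(c[2]);u=np.array([np.cos(a),np.sin(a)]);w=np.array([-u[1],u[0]])
        d=P[:,:2]-c[:2];x=d@u;y=d@w
        m=(abs(x)<.04)&(abs(y)<.07)&(P[:,2]>.05)&(P[:,2]<.064)
        for sg in(-1,1):
            mm=m&(x*sg>.004); 
            f=np.polyfit(y[mm],x[mm],1);print(n,k,sg,mm.sum(),"x med",np.median(x[mm]).round(4),"slope deg",np.degrees(f[0]).round(1),"y",np.percentile(y[mm],[1,99]).round(4),"z",np.median(P[mm,2]).round(4), np.percentile(x[mm],[2,98]).round(4))
E
```

```text
wrist 3685 x [-0.0504 -0.0222  0.0312] y [-0.024   0.0737] z [-0.0035  0.0001  0.0035]
    -20 3213 [-3.5  0.1  3.5] [-50.3  31.4]
    0 132 [-3.6 -0.3  3.5] [-50.5  -7.5]
    20 112 [-3.6 -0.4  3.1] [-50.5 -49.6]
    40 61 [-3.3  0.1  3. ] [-50.6 -49.7]
    60 33 [-3.1  0.1  2.7] [-50.5 -50. ]
    80 28 [-3.4 -0.3  2.8] [-50.  -49.5]
scene 423 x [-0.0485 -0.0214  0.049 ] y [-0.0179  0.0919] z [-0.0003  0.0042  0.0053]
    -20 109 [-1.6  3.5  5.2] [-47.9  49.2]
    0 67 [3.5 4.5 5.5] [-48.7  48.9]
    20 47 [3.3 4.4 5. ] [-48.3  50.2]
    40 81 [-1.1  4.   5. ] [-48.5  15. ]
    60 67 [3.4 4.4 5.3] [-47.7  12.5]
    80 49 [3.6 4.3 5. ] [-45.9  21.8]
top 213 x [-0.016   0.0233  0.0512] y [-0.0326  0.084 ] z [-0.003  -0.0018  0.0026]
    -20 69 [-2.2 -0.5  3.2] [ 6.2 50. ]
    0 26 [-3.  -2.1 -0.2] [11.7 51.1]
    20 28 [-2.8 -1.9  0.3] [ 4.2 51.3]
    40 43 [-3.1 -1.6  2. ] [-4.9 49.9]
    60 27 [-2.9 -2.2 -1.4] [-19.9  51.3]
top spray -1 83 x med -0.0146 slope deg 0.5 y [-0.0497  0.0489] z 0.0568 [-0.018  -0.0091]
top spray 1 107 x med 0.0152 slope deg 0.3 y [-0.0491  0.0483] z 0.0555 [0.009  0.0201]
top dry -1 103 x med -0.0133 slope deg -0.6 y [-0.0483  0.0487] z 0.056 [-0.018  -0.0078]
top dry 1 102 x med 0.0153 slope deg -0.9 y [-0.0493  0.0469] z 0.0564 [0.01   0.0201]
scene spray -1 86 x med -0.0149 slope deg -0.3 y [-0.0459  0.0495] z 0.0545 [-0.0206 -0.0097]
scene spray 1 53 x med 0.0155 slope deg -0.0 y [-0.049  0.05 ] z 0.0558 [0.0108 0.0189]
scene dry -1 65 x med -0.0145 slope deg -0.7 y [-0.0505  0.0495] z 0.0549 [-0.02   -0.0087]
scene dry 1 36 x med 0.0148 slope deg -1.1 y [-0.0465  0.0515] z 0.0555 [0.0123 0.0187]
```

The panel sits centred and untilted in the hand, with its lower edge about 99 mm below the TCP. Both views agree on the spray slot at (0.522, -0.066), yaw 16°, and the dry slot at (0.4745, -0.3625), yaw 20.8°. I'll travel above the spray slot.

```bash
python3 -m inch '{"claw":[0,0,0,0,0,0,0,0,0,0,0,0],"translation":[[0.02,0,0],[0.06,0,-0.002],[0.1,0,-0.004],[0.15,0,-0.006],[0.2,0,-0.008],[0.25,0,-0.01],[0.3,0,-0.012],[0.34,0,-0.014],[0.375,0,-0.016],[0.395,0,-0.016],[0.405,0,-0.016],[0.405,0,-0.016]],"turn":[0,-2,-4,-6,-8,-10,-12,-14,-15,-15,-15,-15]}'
python3 - <<'E'
from h import *
i=get_image("scene");cv2.imwrite('pics/s4.png',cv2.resize(i['color'][130:330,200:440,::-1],None,fx=3,fy=3))
s=ctrl.state();p=s["position"];R=s["tool_rot"]
print(np.degrees(np.arctan2(R[1,2],R[0,2])),R.T@(np.array([.522,-.066,0.01])-p))
E
```

```text
clock: 5.85
position: [0.5209, -0.0674, 0.2281]
tool_rot: [[0.273, -0.0, 0.962], [-0.962, 0.0, 0.273], [-0.0, -1.0, -0.0]]
ft_force: [0.2, 0.2, -0.5]
grip_width: 0.007
15.921496828463162 [-0.00037719  0.21814848  0.0012363 ]
```

View pics/s4.png

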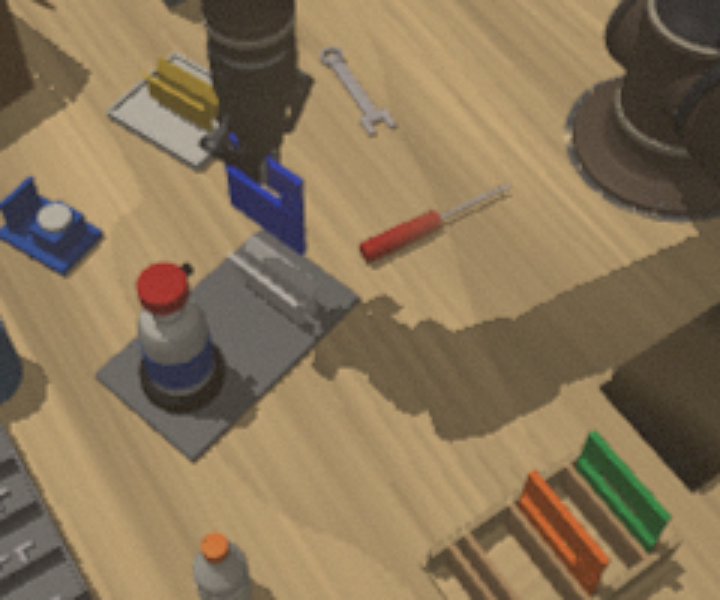

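The blue panel hangs upright at about (265,205), over the rails at (280,275), and clear of the bottle. I'll lower it into the slot.

```bash
python3 -m inch '{"claw":[0,0,0,0,0,0,0,0,0,0],"translation":[[0,0.02,0.001],[0,0.045,0.001],[0,0.055,0.001],[0,0.065,0.001],[0,0.075,0.001],[0,0.085,0.001],[0,0.095,0.001],[0,0.105,0.001],[0,0.112,0.001],[0,0.112,0.001]],"turn":[0,0,0,0,0,0,0,0,0,0]}'
python3 - <<'E'
from h import *
i=get_image("scene");cv2.imwrite('pics/s5.png',cv2.resize(i['color'][170:300,220:370,::-1],None,fx=4.5,fy=4.5))
i=get_image("wrist");cv2.imwrite('pics/w5.png',i['color'][...,::-1])
E
```

```text
clock: 7.15
position: [0.5219, -0.0665, 0.1156]
tool_rot: [[0.275, -0.001, 0.962], [-0.962, 0.0, 0.275], [-0.0, -1.0, -0.001]]
ft_force: [-0.4, -0.3, -0.2]
grip_width: 0.0071
```

View pics/s5.png

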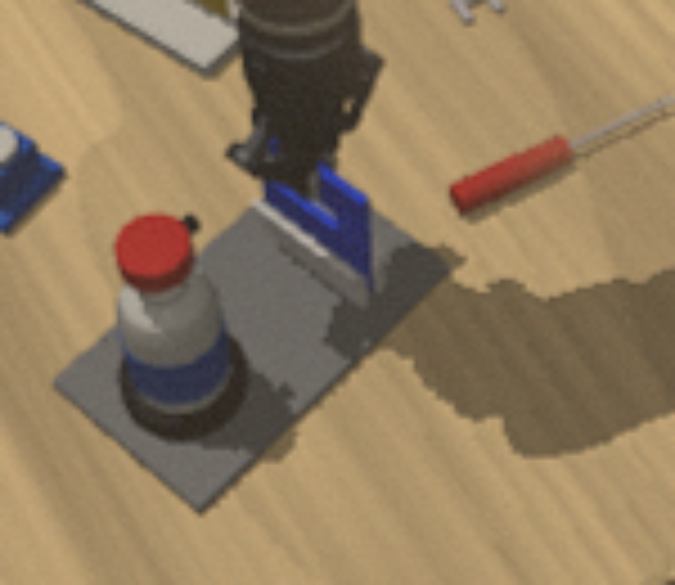

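View pics/w5.png

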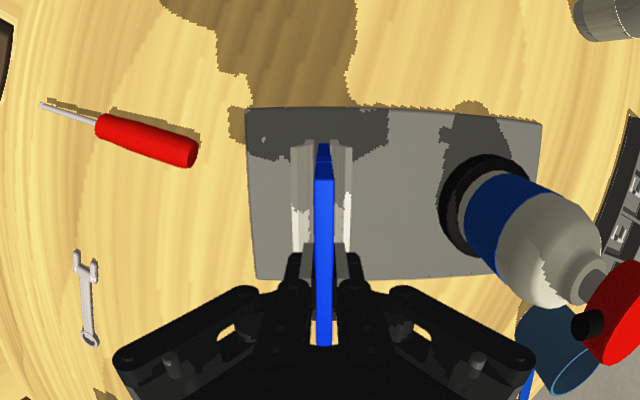

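The panel is between both rails (wrist view, 292..350 with the panel at 323) and nothing is touching, with about 6–7 mm left to the floor. I'll lower it to contact.

```bash
python3 -m inch '{"claw":[0,0,0,0],"translation":[[0,0.002,0],[0,0.004,0],[0,0.006,0],[0,0.006,0]],"turn":[0,0,0,0]}';python3 -m inch '{"claw":[0,0,0],"translation":[[0,0.0015,0],[0,0.0015,0],[0,0.0015,0]],"turn":[0,0,0]}'
```

```text
clock: 7.75
position: [0.5222, -0.0665, 0.1101]
tool_rot: [[0.275, -0.0, 0.962], [-0.962, 0.0, 0.275], [-0.0, -1.0, -0.0]]
ft_force: [-0.5, 0.7, -2.0]
grip_width: 0.0071
clock: 8.12
position: [0.5223, -0.0666, 0.1093]
tool_rot: [[0.275, 0.001, 0.962], [-0.962, -0.0, 0.275], [0.0, -1.0, 0.0]]
ft_force: [-2.9, -0.7, 6.3]
grip_width: 0.0073
```

Contact shows as 6 N upward at the same height as in the rack, so the panel is on the floor. I'll release and rise.

```bash
python3 -m inch '{"claw":[0.015,0.03,0.045,0.045,0.045,0.045,0.045,0.045,0.045,0.045],"translation":[[0,0,0],[0,0,0],[0,0,0],[0,0,0],[0,-0.02,0],[0,-0.05,0],[0,-0.09,0],[0,-0.13,0],[0,-0.15,0],[0,-0.15,0]],"turn":[0,0,0,0,0,0,0,0,0,0]}'
python3 - <<'E'
from h import *
i=get_image("scene");cv2.imwrite('pics/s6.png',cv2.resize(i['color'][170:300,220:370,::-1],None,fx=4.5,fy=4.5))
w=get_image("wrist")
a=np.radians(16);u=np.array([np.cos(a),np.sin(a)]);v=np.array([-u[1],u[0]])
for n,P,im in(("scene",cloud(i),i),("wrist",wcloud(w),w)):
    H=hsv(im);d=P[...,:2]-[.522,-.066];x=d@u;y=d@v
    m=(H[...,0]>100)&(H[...,0]<130)&(H[...,1]>110)&(abs(x)<.02)&(abs(y)<.07)&(P[...,2]>.11)&(P[...,2]<.15)&(im["depth"]>0)
    print(n,m.sum(),"z",np.percentile(P[...,2][m],[50,98]).round(4),"x",np.percentile(x[m],[2,50,98]).round(4),"y",np.percentile(y[m],[1,99]).round(4),rect(P[m]))
w2=ctrl.state();p=w2["position"];R=w2["tool_rot"];print(R.T@(np.array([.657,-.0275,.188])-p))
E
```

```text
clock: 9.38
position: [0.5231, -0.0666, 0.2603]
tool_rot: [[0.275, 0.003, 0.962], [-0.962, -0.0, 0.275], [0.001, -1.0, 0.003]]
ft_force: [-0.2, -0.2, -0.4]
grip_width: 0.0452
scene 90 z [0.1235 0.1282] x [-0.0015  0.0036  0.0061] y [-0.0484  0.0482] (array([524.2, -66.4]), array([  9.5, 102.1]), np.float32(105.0))
wrist 1024 z [0.1249 0.1263] x [-0.0045 -0.0002  0.0034] y [-0.0482  0.0497] (array([521.3, -66. ]), array([ 8.1, 99.4]), np.float32(106.1))
[-0.00044217  0.06981708  0.14046727]
```

View pics/s6.png

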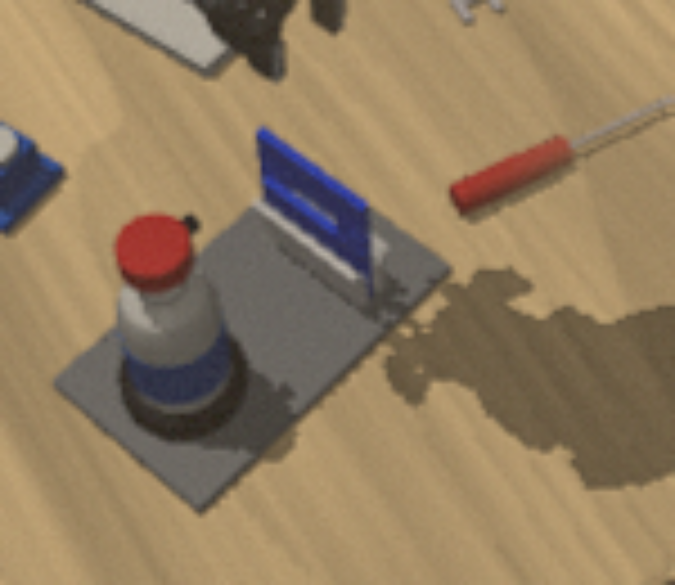

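The panel stands in the spray slot: top at 0.125, centre within 1 mm, yaw 106°, let go, and unmoved at (315,200). Next I'll close the fingers and move above the red cap, seen at (153,250) in this crop.

```bash
python3 -m inch '{"claw":[0,0,0,0,0,0],"translation":[[0,0,0.02],[0,0,0.06],[0,0,0.1],[0,0,0.13],[0,0,0.139],[0,0,0.139]],"turn":[0,0,0,0,0,0]}'
python3 - <<'E'
from h import *
i=get_image("scene");P=cloud(i);cv2.imwrite('pics/s7.png',cv2.resize(i['color'][170:300,220:370,::-1],None,fx=4.5,fy=4.5))
s=ctrl.state();print((s["position"]-s["tool_rot"]@[0,-.014,0]).round(4),s["tool_rot"].T@(np.array([.6562,-.0272,.188])-s["position"]))
E
```

```text
clock: 10.22
position: [0.6555, -0.0283, 0.2573]
tool_rot: [[0.275, -0.003, 0.961], [-0.961, 0.0, 0.275], [-0.001, -1.0, -0.002]]
ft_force: [-0.4, 0.6, -0.2]
grip_width: -0.0
[ 0.6551 -0.0285  0.244 ] [-0.00094247  0.07001976  0.00151877]
```

View pics/s7.png

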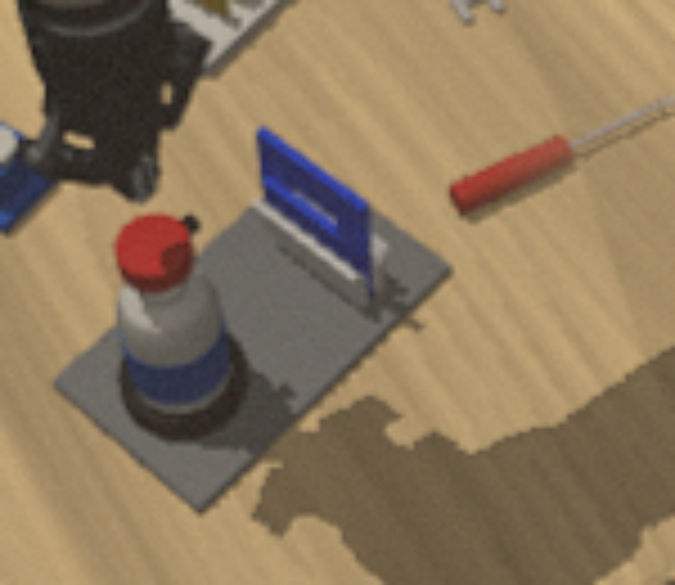

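The closed fingertips stand above the cap within 2 mm, and the contact height is 55 mm below. I'll descend and watch the force.

```bash
python3 -m inch '{"claw":[0,0,0,0,0,0],"translation":[[0,0.02,0.001],[0,0.04,0.001],[0,0.05,0.001],[0,0.055,0.001],[0,0.06,0.001],[0,0.06,0.001]],"turn":[0,0,0,0,0,0]}'; python3 -m inch '{"claw":[0,0,0,0,0,0],"translation":[[0,0.003,0],[0,0.006,0],[0,0.009,0],[0,0.010,0],[0,0.010,0],[0,0.010,0]],"turn":[0,0,0,0,0,0]}'
python3 - <<'E'
from h import *
i=get_image("scene");P=cloud(i);cv2.imwrite('pics/s8.png',cv2.resize(i['color'][170:300,220:370,::-1],None,fx=4.5,fy=4.5))
E
```

```text
clock: 11.02
position: [0.6567, -0.0282, 0.1995]
tool_rot: [[0.275, 0.0, 0.962], [-0.962, -0.0, 0.275], [0.0, -1.0, 0.0]]
ft_force: [-3.7, -0.9, 3.4]
grip_width: 0.0
clock: 11.78
position: [0.657, -0.0282, 0.1894]
tool_rot: [[0.275, 0.001, 0.962], [-0.962, -0.0, 0.275], [0.001, -1.0, 0.001]]
ft_force: [-2.1, -0.2, 6.1]
grip_width: -0.0002
```

View pics/s8.png

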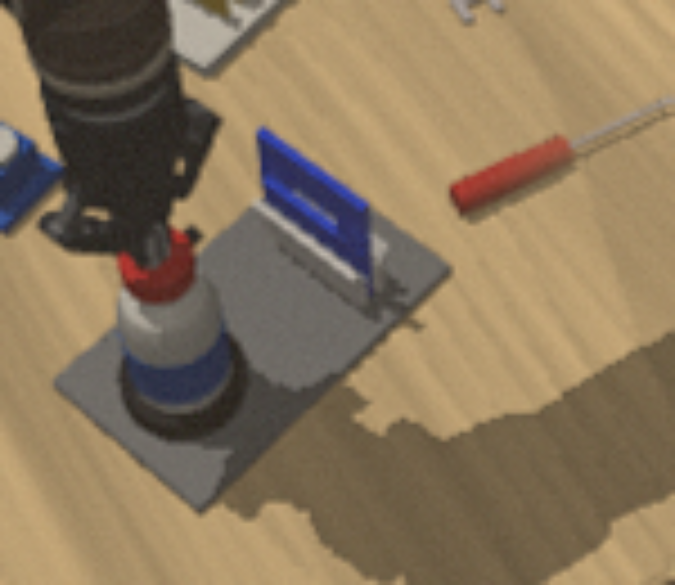

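The cap is about 12.6 mm down (tip at 0.1754, 6.1 N). I'll push to the stop, hold, then rise.

```bash
python3 -m inch '{"claw":[0,0,0,0,0],"translation":[[0,0.001,0],[0,0.0025,0],[0,0.0025,0],[0,0.0025,0],[0,0.0025,0]],"turn":[0,0,0,0,0]}'; python3 -m inch '{"claw":[0,0,0,0,0,0,0,0],"translation":[[0,-0.004,0],[0,-0.008,0],[0,-0.013,0],[0,-0.02,0],[0,-0.04,0],[0,-0.065,0],[0,-0.085,0],[0,-0.085,0]],"turn":[0,0,0,0,0,0,0,0]}'
```

```text
clock: 12.45
position: [0.657, -0.0282, 0.188]
tool_rot: [[0.275, 0.002, 0.962], [-0.962, -0.0, 0.275], [0.001, -1.0, 0.002]]
ft_force: [-4.9, -0.5, 12.3]
grip_width: 0.0004
clock: 13.45
position: [0.6578, -0.0279, 0.2725]
tool_rot: [[0.275, 0.003, 0.961], [-0.961, 0.0, 0.275], [0.001, -1.0, 0.003]]
ft_force: [-0.6, -0.6, -1.0]
grip_width: 0.0001
```

At the stop the tip was at 0.174 with 12.3 N. I'll go back over the panel, open, and check the cap and panel.

```bash
python3 -m inch '{"claw":[0,0,0,0.045,0.045,0.045,0.045],"translation":[[0,0,-0.02],[0,0,-0.06],[0,0,-0.1],[0,0,-0.13],[0,0,-0.140],[0,0,-0.140],[0,0,-0.140]],"turn":[0,0,0,0,0,0,0]}'
python3 - <<'E'
from h import *
i=get_image("scene");P=cloud(i);H=hsv(i);cv2.imwrite('pics/s9.png',cv2.resize(i['color'][170:300,220:370,::-1],None,fx=4.5,fy=4.5))
v,u=np.indices(P.shape[:2]);m=(u>240)&(u<275)&(v>205)&(v<245)&(H[...,0]<8)&(H[...,1]>110)&(P[...,2]>.14);q=P[m];print("cap top z",np.percentile(q[:,2],[50,90,95]))
w=get_image("wrist");P=wcloud(w);H=hsv(w);m=(H[...,0]>100)&(H[...,0]<130)&(H[...,1]>110)&(P[...,2]>.115)&(P[...,2]<.14)&(np.hypot(P[...,0]-.522,P[...,1]+.066)<.06)
print(rect(P[m]),np.median(P[m][:,2]))
s=ctrl.state();print(s["tool_rot"].T@(np.array([.522,-.066,.1093])-s["position"]))
E
```

```text
clock: 14.32
position: [0.5231, -0.0663, 0.2708]
tool_rot: [[0.275, -0.0, 0.961], [-0.961, 0.0, 0.275], [-0.0, -1.0, -0.0]]
ft_force: [-0.2, -1.1, -0.2]
grip_width: 0.0448
cap top z [0.18708606 0.1897202  0.19017359]
(array([521.7, -65.9]), array([ 8.1, 99.2]), np.float32(105.7)) 0.12498535220857585
[-0.00052416  0.16142408 -0.00088182]
```

View pics/s9.png

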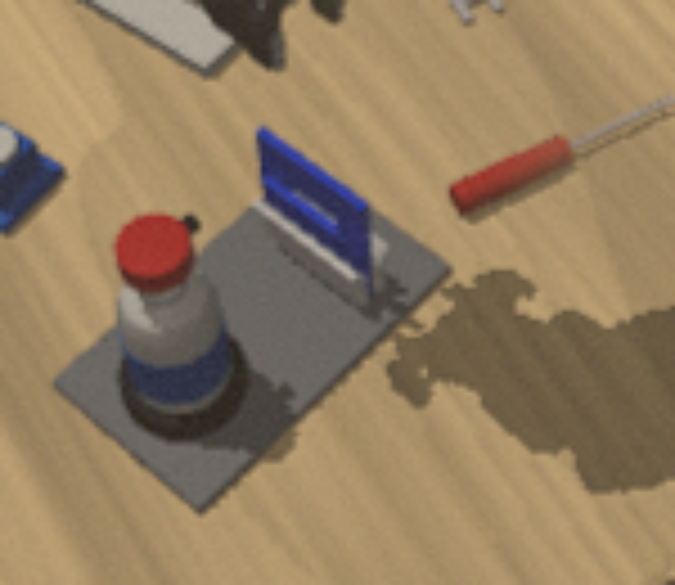

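The cap is back up (top at 0.188–0.190) at (153,250), and the panel is unmoved in the slot at (315,200). I'll descend 0.161, grip and lift.

```bash
python3 -m inch '{"claw":[0.045,0.045,0.045,0.045,0.045,0.045,0.045,0,0,0,0],"translation":[[0,0.03,-0.001],[0,0.07,-0.001],[0,0.11,-0.001],[0,0.14,-0.001],[0,0.155,-0.001],[0,0.161,-0.001],[0,0.161,-0.001],[0,0.161,-0.001],[0,0.161,-0.001],[0,0.161,-0.001],[0,0.161,-0.001]],"turn":[0,0,0,0,0,0,0,0,0,0,0]}' 60; python3 -m inch '{"claw":[0,0,0,0,0,0,0,0],"translation":[[0,-0.01,0],[0,-0.025,0],[0,-0.04,0],[0,-0.055,0],[0,-0.075,0],[0,-0.1,0],[0,-0.12,0],[0,-0.12,0]],"turn":[0,0,0,0,0,0,0,0]}'
python3 - <<'E'
from h import *
s=ctrl.state();p=s["position"];R=s["tool_rot"]
i=get_image("wrist");P=wcloud(i);H=hsv(i);L=(P-p)@R
m=(H[...,0]>100)&(H[...,0]<130)&(H[...,1]>110)&(abs(L[...,2])<.02)&(abs(L[...,0])<.075)&(L[...,1]>-.06)&(L[...,1]<.13)&(i["depth"]>0)
q=L[m];print(np.percentile(q[:,0],[1,99]),np.percentile(q[:,1],[1,99]),np.percentile(q[:,2],[5,95]))
print(R.T@(np.array([.4745,-.3625,.1093])-p),np.degrees(np.arctan2(R[1,2],R[0,2])))
i=get_image("top");cv2.imwrite('pics/t10.png',i['color'][...,::-1])
E
```

```text
clock: 15.8
position: [0.5219, -0.0669, 0.1113]
tool_rot: [[0.275, 0.002, 0.962], [-0.962, -0.0, 0.275], [0.001, -1.0, 0.002]]
ft_force: [-0.4, -1.4, 5.6]
grip_width: 0.0067
clock: 16.8
position: [0.5222, -0.0669, 0.2324]
tool_rot: [[0.275, 0.004, 0.962], [-0.962, -0.0, 0.275], [0.001, -1.0, 0.003]]
ft_force: [-0.4, -0.7, -0.3]
grip_width: 0.0065
[-0.05050063  0.03318772] [-0.02775413  0.07947083] [-0.00336504  0.00373678]
[ 0.27092815  0.1230733  -0.12746364] 15.941330796876375
```

View pics/t10.png

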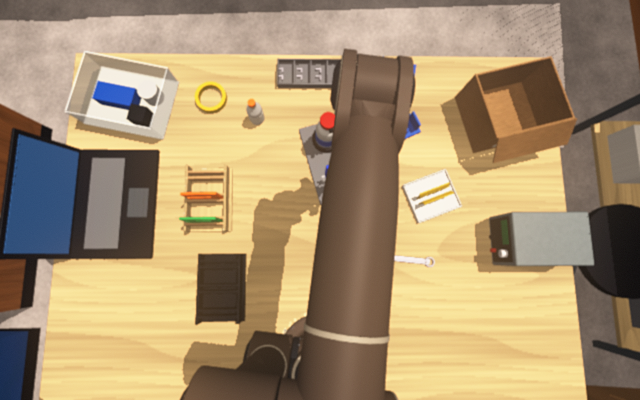

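The panel is lifted and centred in hand. The top view shows the stand at (432,195) clear ahead, and the orange and green panels in place. I'll travel to the drying stand.

```bash
python3 -m inch '{"claw":[0,0,0,0,0,0,0,0,0,0],"translation":[[0.015,0,-0.01],[0.05,0,-0.025],[0.09,0,-0.045],[0.13,0,-0.06],[0.17,0,-0.08],[0.21,0,-0.1],[0.245,0,-0.115],[0.265,0,-0.125],[0.271,0,-0.1275],[0.271,0,-0.1275]],"turn":[0,-1,-2,-3,-4,-5,-5,-5,-5,-5]}'
python3 - <<'E'
from h import *
s=ctrl.state();p=s["position"];R=s["tool_rot"]
i=get_image("wrist");P=wcloud(i);H=hsv(i);cv2.imwrite('pics/w11.png',i['color'][...,::-1])
m=(H[...,0]>18)&(H[...,0]<34)&(H[...,1]>150)&(P[...,2]>.048)&(P[...,2]<.066)&(np.hypot(P[...,0]-.4745,P[...,1]+.3625)<.07)
q=P[m];print(m.sum(),rect(q))
print(R.T@(np.array([.4745,-.3625,.1113])-p),np.degrees(np.arctan2(R[1,2],R[0,2])))
L=(q-p)@R
for sg in(-1,1):
    k=L[L[:,2]*sg>0]; f=np.polyfit(k[:,0],k[:,2],1);print(sg,len(k),np.median(k[:,2]),np.degrees(f[0]),np.percentile(k[:,0],[1,99]))
i=get_image("scene");cv2.imwrite('pics/s11.png',cv2.resize(i['color'][80:210,200:350,::-1],None,fx=4.5,fy=4.5))
E
```

```text
clock: 18.15
position: [0.473, -0.362, 0.23]
tool_rot: [[0.357, -0.0, 0.934], [-0.934, 0.001, 0.357], [-0.001, -1.0, -0.0]]
ft_force: [-0.8, 0.2, -0.8]
grip_width: 0.0065
1566 (array([ 471.6, -362.7]), array([ 37.3, 100.3]), np.float32(110.7))
[0.00104447 0.118734   0.00122965] 20.941939530597608
-1 871 -0.015537160799065945 -0.23068895840601902 [-0.04892782  0.04826447]
1 695 0.013381535599092545 1.0415738633078042 [-0.04928519  0.04869708]
```

View pics/w11.png

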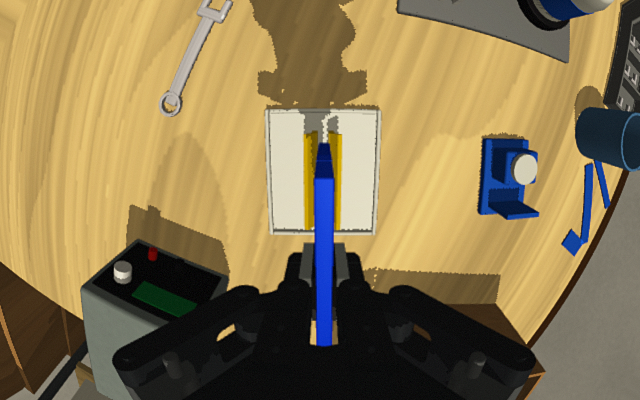

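View pics/s11.png

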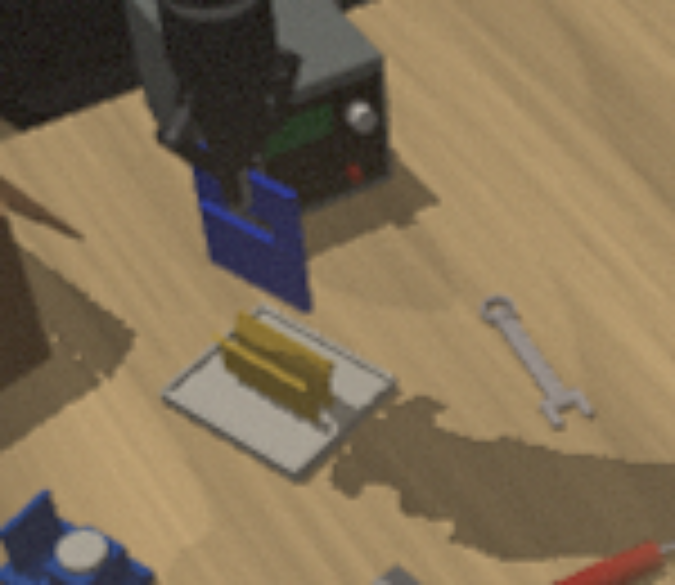

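The panel hangs over the yellow rails (305..342, panel at 323 in the wrist view). Wrist and top readings of the slot centre differ by -1 and +1 mm, so I'll keep the present line and descend through the 30 mm mouth.

```bash
python3 -m inch '{"claw":[0,0,0,0,0,0,0,0,0,0],"translation":[[0,0.02,0],[0,0.045,0],[0,0.06,0],[0,0.07,0],[0,0.08,0],[0,0.09,0],[0,0.1,0],[0,0.107,0],[0,0.110,0],[0,0.110,0]],"turn":[0,0,0,0,0,0,0,0,0,0]}'
python3 - <<'E'
from h import *
i=get_image("wrist");cv2.imwrite('pics/w12.png',i['color'][...,::-1])
i=get_image("scene");cv2.imwrite('pics/s12.png',cv2.resize(i['color'][80:210,200:350,::-1],None,fx=4.5,fy=4.5))
E
```

```text
clock: 19.5
position: [0.4731, -0.3624, 0.1202]
tool_rot: [[0.357, -0.0, 0.934], [-0.934, 0.0, 0.357], [-0.0, -1.0, -0.0]]
ft_force: [-0.6, 0.1, -1.1]
grip_width: 0.007
```

View pics/w12.png

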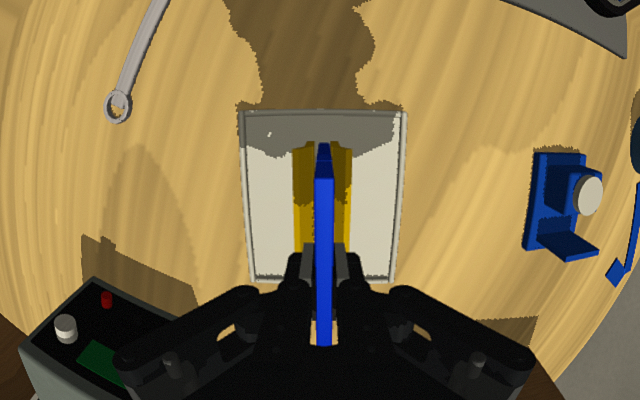

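View pics/s12.png

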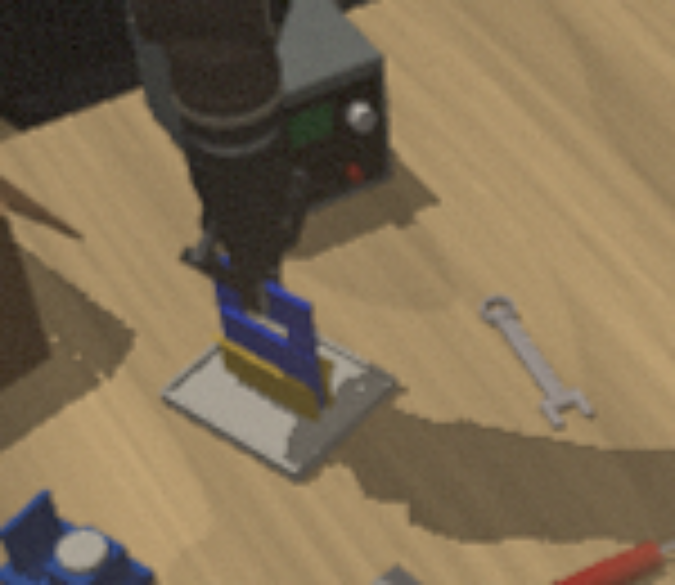

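The panel is between the yellow rails (293..352, panel at 323, centred) with no contact force and about 9 mm to go. I'll lower it to contact.

```bash
python3 -m inch '{"claw":[0,0,0,0,0],"translation":[[0,0.002,0],[0,0.004,0],[0,0.006,0],[0,0.0075,0],[0,0.0075,0]],"turn":[0,0,0,0,0]}';python3 -m inch '{"claw":[0,0,0,0],"translation":[[0,0.001,0],[0,0.002,0],[0,0.002,0],[0,0.002,0]],"turn":[0,0,0,0]}'
```

```text
clock: 20.23
position: [0.473, -0.3623, 0.1126]
tool_rot: [[0.357, -0.0, 0.934], [-0.934, 0.0, 0.357], [-0.0, -1.0, -0.0]]
ft_force: [-0.2, -0.3, -0.3]
grip_width: 0.0072
clock: 20.72
position: [0.4732, -0.3624, 0.1114]
tool_rot: [[0.357, 0.001, 0.934], [-0.934, -0.0, 0.357], [0.001, -1.0, 0.0]]
ft_force: [-1.8, 1.1, 5.2]
grip_width: 0.007
```

Floor contact shows as 5.2 N at z=0.1114, as expected from the grip height of 0.1113. I'll release and rise.

```bash
python3 -m inch '{"claw":[0.015,0.03,0.045,0.045,0.045,0.045,0.045,0.045,0.045,0.045],"translation":[[0,0,0],[0,0,0],[0,0,0],[0,0,0],[0,-0.02,0],[0,-0.05,0],[0,-0.09,0],[0,-0.13,0],[0,-0.16,0],[0,-0.16,0]],"turn":[0,0,0,0,0,0,0,0,0,0]}'
python3 - <<'E'
from h import *
i=get_image("scene");cv2.imwrite('pics/s13.png',i['color'][...,::-1])
w=get_image("wrist");P=wcloud(w);H=hsv(w);cv2.imwrite('pics/w13.png',w['color'][...,::-1])
m=(H[...,0]>100)&(H[...,0]<130)&(H[...,1]>110)&(P[...,2]>.115)&(P[...,2]<.14)&(np.hypot(P[...,0]-.4735,P[...,1]+.3625)<.065)
print(rect(P[m]),np.median(P[m][:,2]))
P=cloud(i);H=hsv(i);v,u=np.indices(P.shape[:2]);m=(u>240)&(u<275)&(v>205)&(v<245)&(H[...,0]<8)&(H[...,1]>110)&(P[...,2]>.14);print("cap z",np.percentile(P[m][:,2],95))
P0=np.load("scene.npy");
t=get_image("top");P=cloud(t);H=hsv(t)
for k,(a,b) in dict(orange=(5,20),green=(50,85)).items():
    m=(H[...,0]>=a)&(H[...,0]<=b)&(H[...,1]>110)&(P[...,2]>.118)&(P[...,2]<.14)&(u>175)&(u<228)&(v>160)&(v<230);print(k,rect(P[m]))
E
```

```text
clock: 21.98
position: [0.474, -0.3631, 0.2735]
tool_rot: [[0.357, 0.004, 0.934], [-0.934, -0.003, 0.357], [0.004, -1.0, 0.003]]
ft_force: [-0.1, 0.1, -0.2]
grip_width: 0.0451
(array([ 472.6, -361.7]), array([ 7.6, 99.4]), np.float32(111.1)) 0.1249547606144708
cap z 0.1903446699953682
orange (array([462.7, 334.8]), array([ 9.2, 97.9]), np.float32(91.1))
green (array([391.1, 333.6]), array([ 6. , 96.9]), np.float32(90.1))
```

View pics/s13.png

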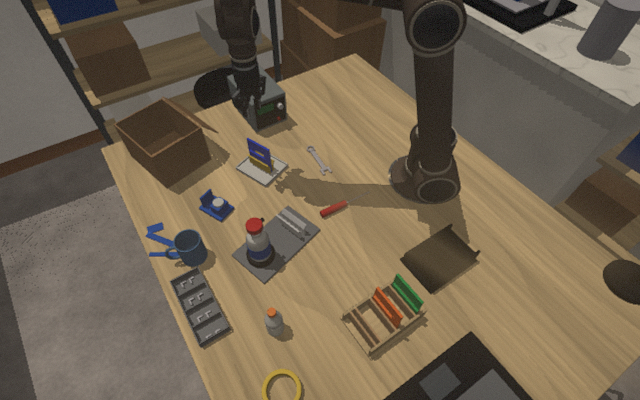

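View pics/w13.png

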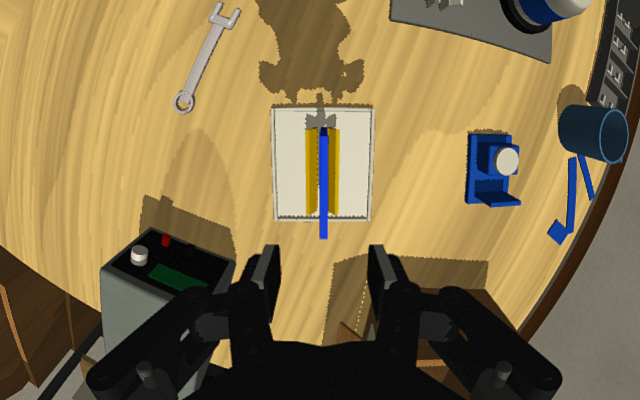

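Scene (258,152) and wrist (323,180) show the panel standing centred between the yellow rails. Its top is at 0.125 and its yaw 111°. The cap is up, the orange and green panels, glue bottle and gearbox have not moved, and the robot is clear with no measured force. I'm handing in.

```bash
python3 -c "
from rig import ctrl
print(ctrl.job_done(),ctrl.state()['clock'])"
```

```text
the job is handed in; nothing more can be done
the job is handed in; nothing more can be done
```

The job is handed in, at about 22 s of the 64 s allowed; no verdict was reported. The blue panel was slid out of the plywood rack and set down in the spray slot. I pressed the cap to its stop (12 N, fingertips about 14 mm below its rest height), let it spring back, and moved the panel to the yellow drying slot.

Last checks before handing in:
- **Blue panel:** its top is at 0.125 m, so it is fully down. Its centre is within 2 mm of the measured slot centre and its yaw within 0.5°. It is let go.
- **Cap:** up, with its top at 0.188–0.190 m.
- **Orange and green panels:** within 1 mm of where they started.
- **Glue bottle and gearbox:** look unmoved in the picture; I did not measure them.
- **Robot:** clear of everything, with no contact force.

The only disagreement was 1–2 mm between the wrist and the fixed cameras on the drying slot's centre, which is inside the slot's clearance. No check failed.

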